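# Seat the idler block and hold the sprung tensioner back

## Robot

A 6-joint arm with a two-finger parallel gripper is mounted at the origin on the work surface. World frame = base frame: x ahead of the robot, y to its left, z up, the work surface at z = 0. Lengths are in m, angles in rad, forces in N, time in s.
With the tool pointing down it reaches from about 0.375 to 0.975 m from the base axis. Payload 3.8 kg.
Tool frame: the origin (TCP) lies on the centre line of the jaws, within the pads' length; the fingertips stand 25 mm ahead of it and the grasp point (between the pads) lies 6 mm ahead of it; y points along the fingers, z is the direction in which the jaws open and shut, and the axes are right-handed (so a half turn about y gives the same grasp; the last joint's range is limited). The gripper opens to 85 mm and grips with 20 to 120 N. Pads are 22 mm wide; open, the fingers measure 114 mm over their backs; the gripper's body (76 mm by 85 mm) begins 54 mm behind the grasp point. The pads swing forward as they close: fully open they stand 13 mm farther back than shut.
Start: joints at [-1.376, 0.264, 1.604, -0, 1.274, -0.037], TCP at [0.155, -0.657, 0.256] pointing down, gripper open.
Joint ranges: [-2.63, 2.63], [-0.94, 2.18], [0.31, 2.57], [-1.31, 4.45], [0, 2.66], [-2.55, 2.55]. Speed limits (rad/s): [2.57, 2.57, 3.14, 3.14, 3.14, 3.14].

## Interface

Orientations are given as a rotation vector (axis times angle).
In Python, from workcell import bot gives the robot as it stands.
- The arm moves only by the shell command python3 -m jog 'ROWS' [FORCE]. ROWS is JSON, a list of rows, each a list of 5 numbers: the shift along the world's x, y, z in mm, then the turn about the world's z in degrees, then the finger opening in mm, from 0 to 85.4. A call has exactly 10 rows; each row is the pose to reach, as a shift and turn from the pose commanded when the call began; what a row does not reach only later rows make up. A row lasts 1/8 s, in which the tool goes at most 62.5 mm and 10.7 degrees, less where a joint would pass 70% of its speed; a pose out of reach is approached as far as the arm can. A call with a gripper value outside its range is refused whole. The fingers move at their own pace and stop on an object; FORCE is the grip in N (left out, the last holds). Time passes only in rows, so rows that repeat a pose let the fingers close, or fill a call up. It gives the time, the measured TCP pose, the force and the opening at its end, in the units of the state.
- bot.read_state(): the state, without advancing time (a new reading comes with each control period).
- bot.read_camera(name): name is "scene" or "side" or "wrist"; returns a dict with "pixels" (420x560x3 uint8, red, green, blue), "fx", "fy", "cx", "cy" (pixels), "R" (3x3) and "t" (3): a world point X has camera coordinates R X + t. Camera axes: x right, y down, z forward; pixel columns grow to the right and rows downward; lengths in m; the calibration is good to about 2 mm. A picture is of the moment at which its call begins. There is no depth.
- bot.finish_job(): hands the job in, once; it reports no verdict.
The state is a dict: "time": time; "q": joint angles; "joint_vel": joint speeds; "joint_torque": joint torques, N m; "tool_pos": TCP position; "tcp_rot": TCP orientation; "wrist_force": force on the tool from outside, world axes, zero at the start; "torque": the same for the moment, N m; "width": opening from 0.0 (shut) to 1.0 (fully open).
Only numpy, scipy, OpenCV 4.12 (cv2) and the standard library are available. Lean on these libraries where they do the work, as an engineer would, in place of code of your own. Each camera call takes 0.05 s, during which the arm holds its last target.

## Task

Set the white plastic idler block upright in the square tray on the tensioner arm, gripping it gently (no more than 40 N on each finger), and let go of it. Then gently push the arm's upright paddle away from you (never more than 30 N, so do not clamp it) until the arm is well past the ratchet click, most of the way to its end stop, and finish there, still pressing it back against its spring so that the locking pin can be fitted. Leave everything else where it is.

Things in the scene. Friction and masses are not known exactly. Their poses are not given: they have to be found in the camera images.
- idler_mid (a point): The idler block: all white plastic, loose, standing upright on the bench. Square foot 40 x 40 mm, 16 mm high; on it a round roller 28 mm in diameter, 40 mm high; 56 mm high in all, about 0.12 kg. This point is its centre, 28 mm above its underside. x and y run along the sides of the foot, z up the roller. It may swap places with the mould insert and the collar.
- seat (a point): The seat for the idler block: an open square tray on top of the swinging tensioner arm. Inside 48 x 48 mm, rim walls 4 mm thick and 12 mm high. This point is the centre of its floor, 30 mm above the bench; it moves with the arm. z up; -y points along the arm from the pivot (88 mm behind this point) to the paddle (90 mm farther out); +x is the way the arm is pushed.
- paddle (a point): The paddle: an upright flat steel plate near the free end of the tensioner arm, 10 mm thick, 46 mm wide along the arm, from 26 mm to 112 mm above the bench. This point is the centre of the face that is pushed (the face towards the robot), 82 mm above the bench, 178 mm from the pivot. It moves with the arm; +x is the way to push, square to the face, -y points outwards along the arm.
- pivot (a point): The upright pivot of the tensioner arm, with its torsion spring, 42 mm above the bench; it stands on a dark steel base plate 220 x 300 mm, 12 mm thick, fixed to the bench. The pivot is 20 mm and 70 mm along the plate's x and y from the plate's centre; the axes here are the plate's, z up.
- tensioner (a joint): Angle of the tensioner arm about the pivot, rad: 0 at rest (its spring holds it there), growing, counterclockwise seen from above, as the paddle is pushed away from the robot; 0.68 at the end stop. At the paddle the push needed is about 4 N at the start, 7 to 8 N on the way up the ratchet tooth, then drops, and is about 8 N at 0.60. The click is at 0.30; beyond 0.52 the arm is past it with the pawl down again. It always springs back to 0 when let go.
- pawl (a joint): Lift of the pawl slider, a small steel slide in a guide behind the pivot, m: 0 at rest, about 0.0035 on the crest of the ratchet tooth (arm at 0.30), back to 0 when the arm is beyond 0.52. It moves by itself with the arm and is not to be handled.
- insert: Bystander, leave alone: steel mould insert, block 48 x 36 x 38 high with a dark parting line across it (mm). Origin at its underside.
- collar: Bystander, leave alone: steel shaft collar, ring 48 across with a 22 bore, 22 high (mm). Origin at its underside.
- washer: Bystander, leave alone: steel washer, 30 across, 6 thick, lying on the unit's base plate near the pivot (mm). Origin at its underside.
- jar: Bystander, leave alone: closed clear jar with a black cap, 64 across, 85 high (mm). Origin at its underside.
- driver: Bystander, leave alone: screwdriver lying on the bench (mm). Origin at its underside, lying along its x axis.
- spanner: Bystander, leave alone: open-ended spanner lying on the bench (mm). Origin at its underside, lying along its x axis.
- mug: Bystander, leave alone: white mug, 80 across, 90 high (mm). Origin at its underside.
Mind the look-alikes: they are no part of the job. Leave any yellow look-alike of the part that bears idler_mid alone.

How it is judged:
By the outcome, as a careful person would: the job done as asked, in the order asked, and still so for the second after the job is handed in, while the arm keeps its last pose, push and grip.
It also fails if it takes over 51 s, if anything falls off the work surface, if the arm or the gripper's body presses on something with over 40 N, if the wrist force passes 120 N, or if a joint passes its speed limit or range.

## Working session

There is one attempt and no reset: what is moved stays moved. The work goes in short steps, Python scripts to look and compute and a shell command to move; the robot and the scene stay as the last step left them, time stands still between calls to the robot, and variables do not carry over. Pictures are saved under pics/ and viewed, and the job is handed in when it is done.

```bash
ls; mkdir -p pics; cat > h.py <<'E'
import numpy as np, cv2
from workcell import bot
def snap(n,f):
    c=bot.read_camera(n); cv2.imwrite(f'pics/{f}.png',np.ascontiguousarray(c['pixels'][:,:,::-1])); np.savez(f'{f}.npz',**{k:c[k] for k in('pixels','fx','fy','cx','cy','R','t')}); return c
def load(f): return np.load(f'{f}.npz')
def ray(c,u,v,z):
    R=np.array(c['R']);t=np.array(c['t']); d=R.T@np.array([(u-c['cx'])/c['fx'],(v-c['cy'])/c['fy'],1]); o=-R.T@t
    return o+d*(z-o[2])/d[2]
def proj(c,X):
    p=np.array(c['R'])@np.array(X)+np.array(c['t']); return np.array([c['fx']*p[0]/p[2]+c['cx'],c['fy']*p[1]/p[2]+c['cy']])
E
python3 - <<'E'
from h import *
for n in('scene','side','wrist'):
    c=snap(n,n+'0'); R=np.array(c['R']); print(n,-R.T@np.array(c['t']),R[2])
s=bot.read_state(); print(s)
E
```

```text
pics
scene [1.09628095 0.56271903 1.32337482] [-0.33915808 -0.36634163 -0.86646732]
side [ 0.25326242 -0.78844095  0.61447249] [ 0.35250181  0.77709858 -0.52140222]
wrist [ 0.22426326 -0.64044433  0.37207137] [-0.27762334 -0.06426318 -0.95853822]
{'time': 0.15, 'q': array([-1.37590373e+00,  2.64588101e-01,  1.60506906e+00, -1.75916049e-05,
        1.27368787e+00, -3.68942677e-02]), 'joint_vel': array([-0.00164975, -0.00235227, -0.00538498,  0.00181975, -0.00050184,
        0.00111301]), 'joint_torque': array([ 8.96558158e-04, -5.15904236e+01, -3.67958450e+01, -1.15195999e-04,
        7.97855464e-03,  3.17258412e-05]), 'tool_pos': array([ 0.15495441, -0.65643678,  0.25523786]), 'tcp_rot': array([-0.24448318,  2.10048828, -2.09680018]), 'wrist_force': array([-0.86420356, -0.33633518, -0.36395421]), 'torque': array([-0.00166401,  0.01632501, -0.01241773]), 'width': 1.0035706890295186}
```

View pics/scene0.png

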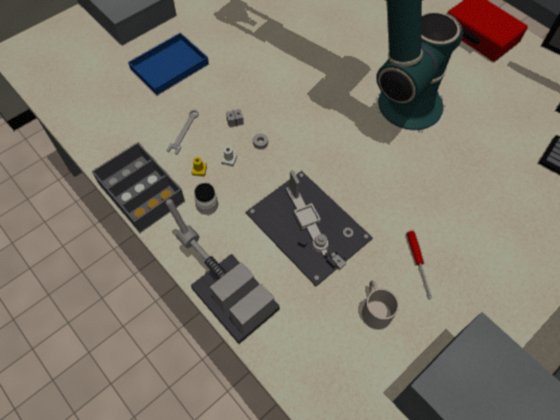

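View pics/side0.png

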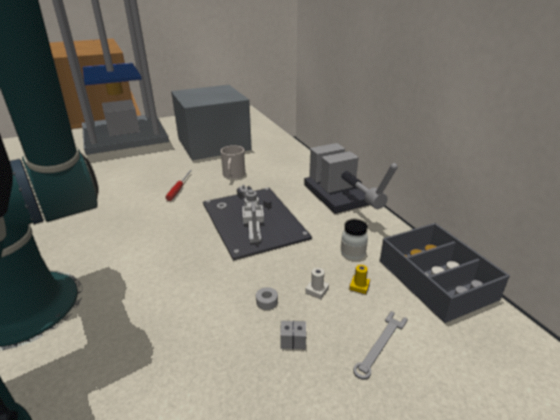

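View pics/wrist0.png

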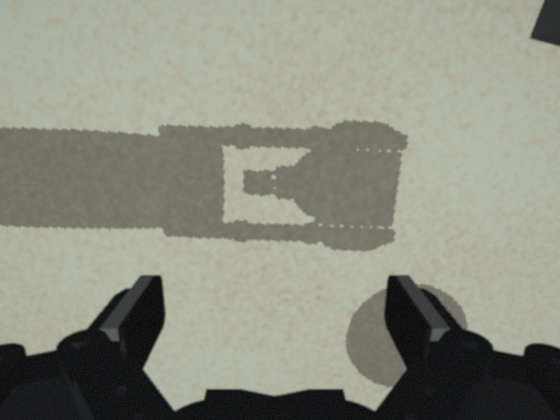

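Candidates for the idler in the scene image are the white block at (229,156), the yellow look-alike at (199,166), the white items in the bin at about (148,185), the insert at (235,118) and the collar at (261,141). I choose the loose white one at (229,156), which is at (317,283) in the side image. I'll check it in a close crop.

```bash
python3 - <<'E'
from h import *
a=cv2.imread('pics/scene0.png'); b=cv2.imread('pics/side0.png')
p=cv2.resize(a[100:190,180:280],(400,360),interpolation=3); q=cv2.resize(b[245:335,280:380],(400,360),interpolation=3)
cv2.imwrite('pics/crop1.png',np.hstack([p,q]))
p=cv2.resize(a[165:290,240:380],(0,0),fx=5,fy=4.8,interpolation=3)
cv2.imwrite('pics/crop2.png',p)
q=cv2.resize(b[175:260,195:315],(0,0),fx=6,fy=6,interpolation=3)
cv2.imwrite('pics/crop3.png',q)
E
```

```text
(no output)
```

View pics/crop1.png

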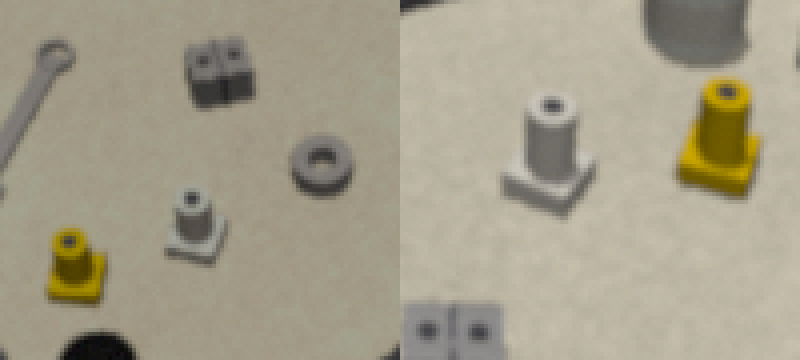

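View pics/crop2.png

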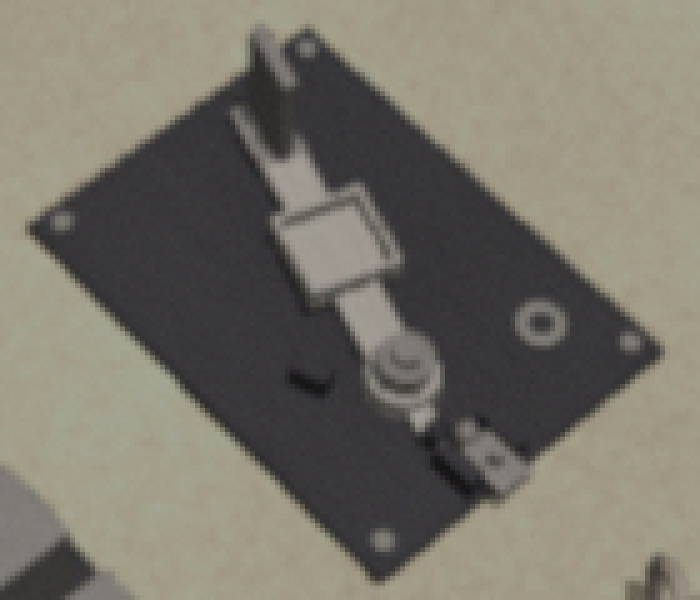

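View pics/crop3.png

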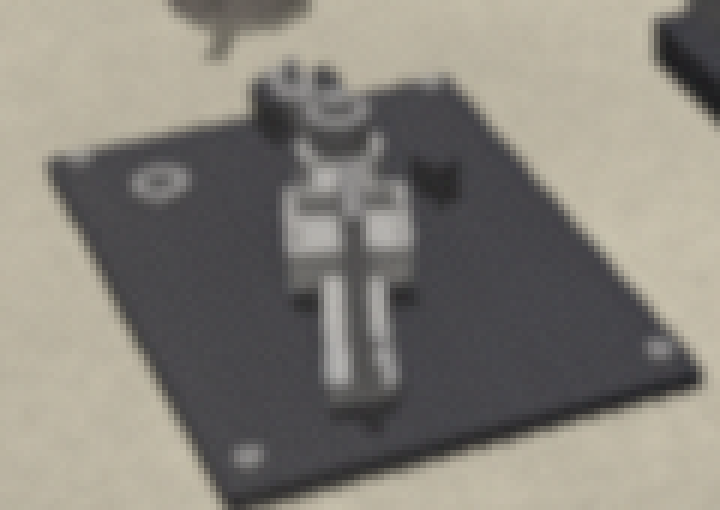

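The crop shows the all-white block with a square foot and a roller, standing loose, so the choice holds. The yellow one is the look-alike.

```bash
python3 - <<'E'
from h import *
A=load('scene0');B=load('side0')
f=lambda c,x,y,sx,sy,ox,oy,z:ray(c,(x+.5)/sx-.5+ox,(y+.5)/sy-.5+oy,z)
print('top sc',f(A,193,196,4,4,180,100,.056),'side',f(B,152,105,4,4,280,245,.056))
# foot top corners z=.016
print('foot sc');[print(f(A,x,y,4,4,180,100,z)) for x,y,z in[(166,246,.016),(210,254,.016),(228,216,.016),(166,252,0),(210,264,0)]]
print('foot side');[print(f(B,x,y,4,4,280,245,z)) for x,y,z in[(102,175,.016),(163,203,.016),(195,158,.016),(102,188,0),(163,216,0)]]
C=[f(A,x,y,5,4.8,240,165,.012)[:2] for x,y in[(308,26),(664,350),(378,582),(28,230)]]
print('plate',np.array(C),np.mean(C,0)); 
for i in range(4):
    d=C[(i+1)%4]-C[i]; print(np.hypot(*d),np.degrees(np.arctan2(d[1],d[0])))
D=[f(B,x,y,6,6,195,175,.012)[:2] for x,y in[(48,160),(448,78),(704,376),(232,500)]]
print('plate side',np.array(D),np.mean(D,0)); 
for i in range(4):
    d=D[(i+1)%4]-D[i]; print(np.hypot(*d),np.degrees(np.arctan2(d[1],d[0])))
print('tray rim sc z.042',[f(A,x,y,5,4.8,240,165,.042)[:2] for x,y in[(272,213),(360,182),(404,265),(314,306)]])
print('pivot',f(A,402,350,5,4.8,240,165,.05))
print('paddle top',[f(A,x,y,5,4.8,240,165,.112)[:2] for x,y in[(252,27),(265,27),(298,85),(283,90)]])
E
```

```text
top sc [ 0.58880983 -0.21853394  0.056     ] side [ 0.59106433 -0.21998018  0.056     ]
foot sc
[ 0.6175074  -0.22024574  0.016     ]
[ 0.59701484 -0.1925531   0.016     ]
[ 0.56444437 -0.21085254  0.016     ]
[ 0.61512144 -0.22545136  0.        ]
[ 0.5967352  -0.19460613  0.        ]
foot side
[ 0.56247116 -0.21911099  0.016     ]
[ 0.58219689 -0.25188371  0.016     ]
[ 0.61533778 -0.2284662   0.016     ]
[ 0.56598974 -0.21314969  0.        ]
[ 0.58614532 -0.24627249  0.        ]
plate [[ 0.45440846 -0.03793516]
 [ 0.4584893   0.26086088]
 [ 0.67841254  0.25868989]
 [ 0.6755322  -0.03652111]] [0.56671063 0.11127363]
0.298823899926565 89.21752518594391
0.21993395455869075 -0.5655793269998145
0.29522505368513347 -90.55901035457646
0.22112826201727687 -179.6336078972251
plate side [[ 0.45673665  0.25127759]
 [ 0.67276145  0.24698244]
 [ 0.66859175 -0.05118665]
 [ 0.45475808 -0.04755043]] [0.56321198 0.09988074]
0.21606749917561432 -1.139041276811366
0.2981982494597405 -90.80119273262801
0.2138645841258949 179.02578479650217
0.2988345685048889 89.62064443134174
tray rim sc z.042 [array([0.57424387, 0.05929958]), array([0.5222973 , 0.07678707]), array([0.54221365, 0.1336543 ]), array([0.59831154, 0.12009651])]
pivot [0.58448361 0.17511366 0.05      ]
paddle top [array([ 0.52736546, -0.01222272]), array([ 0.521903  , -0.00744102]), array([0.53510864, 0.03402186]), array([0.54361693, 0.03107235])]
```

```bash
cat >> h.py <<'E'
from scipy.spatial.transform import Rotation as Ro
def yawjaw(s):
    R=Ro.from_rotvec(s['tcp_rot']).as_matrix(); return np.degrees(np.arctan2(R[1,2],R[0,2])),R
E
python3 - <<'E'
from h import *
s=bot.read_state(); y,R=yawjaw(s); print(y); print(R.round(3))
W=load('wrist0'); Rc=W['R'];tc=W['t']; print('fx',W['fx'],W['cx'],W['cy'])
Rct=Rc@R; o=R.T@(-Rc.T@tc-s['tool_pos']); print('cam in tool',o, Rct.round(3)); np.savez('hand.npz',Rct=Rct,o=o)
A=load('scene0')
f=lambda c,x,y,sx,sy,ox,oy,z:ray(c,(x+.5)/sx-.5+ox,(y+.5)/sy-.5+oy,z)
print('yellow',f(A,70,241,4,4,180,100,.056),'collar',f(A,323,156,4,4,180,100,.022),'insert',f(A,220,57,4,4,180,100,.038))
print('jar',ray(A,205,190,.085))
# where idler projects for hover candidates
for yaw in (-57,-7,33):
  for p in [(.59,-.22,.255),(.55,-.22,.255),(.52,-.18,.25)]:
    Rn=Ro.from_euler('z',yaw-y,degrees=True).as_matrix()@R
    c=dict(fx=W['fx'],fy=W['fy'],cx=W['cx'],cy=W['cy']); c['R']=Rct@Rn.T; cen=np.array(p)+Rn@o; c['t']=-c['R']@cen
    print(yaw,p,'idler',proj(c,(.59,-.219,.03)),'seat',proj(c,(.559,.0975,.03)),cen)
E
```

```text
-76.71929251031236
[[-0.973 -0.     0.23 ]
 [-0.23   0.002 -0.973]
 [-0.    -1.    -0.002]]
fx 375.56318894662866 274.3329366834747 211.31283704060004
cam in tool [-0.07113469 -0.11683055  0.00015234] [[ 0.    -0.001  1.   ]
 [ 0.959 -0.285 -0.   ]
 [ 0.285  0.959  0.   ]]
yellow [ 0.68254391 -0.24630553  0.056     ] collar [ 0.47524651 -0.20290078  0.022     ] insert [ 0.48081628 -0.32097468  0.038     ]
jar [ 0.73712825 -0.13205086  0.085     ]
-57 (0.59, -0.22, 0.255) idler [273.50974364 179.18409504] seat [-72.67379121   2.81170366] [ 0.64984832 -0.18155973  0.3718335 ]
-57 (0.55, -0.22, 0.255) idler [297.67249683 142.56794403] seat [-56.32427133 -44.60338574] [ 0.60984832 -0.18155973  0.3718335 ]
-57 (0.52, -0.18, 0.25) idler [354.44149362 139.32963794] seat [  1.43946781 -52.04257263] [ 0.57984832 -0.14155973  0.3668335 ]
-7 (0.59, -0.22, 0.255) idler [274.28370774 178.70853723] seat [ 173.74802312 -263.31703719] [ 0.59902281 -0.1494446   0.3718335 ]
-7 (0.55, -0.22, 0.255) idler [317.35050962 173.51158937] seat [ 231.01142424 -272.75990338] [ 0.55902281 -0.1494446   0.3718335 ]
-7 (0.52, -0.18, 0.25) idler [353.69413205 212.52530947] seat [ 281.33411269 -211.43935452] [ 0.52902281 -0.1094446   0.3668335 ]
33 (0.59, -0.22, 0.255) idler [275.00368413 178.87201431] seat [ 480.98387915 -211.45555528] [ 0.55155973 -0.16015168  0.3718335 ]
33 (0.55, -0.22, 0.255) idler [310.60095593 201.60668073] seat [ 522.43725041 -173.20194885] [ 0.51155973 -0.16015168  0.3718335 ]
33 (0.52, -0.18, 0.25) idler [313.15266875 252.7669809 ] seat [518.65775165 -94.95689859] [ 0.48155973 -0.12015168  0.3668335 ]
```

```bash
python3 -m jog '[[30,30,0,1,85],[75,75,0,3,85],[119,119,0,5,85],[163,163,0,8,85],[207,207,0,10,85],[251,251,0,12,85],[295,296,0,14,85],[339,340,0,16,85],[383,384,0,18,85],[425,427,0,20,85]]'; python3 - <<'E'
from h import *
s=bot.read_state(); print(s['time'],s['tool_pos'],yawjaw(s)[0],s['joint_vel'].round(3)); snap('wrist','w1')
E
```

```text
time: 1.4
tool_pos: [0.5812, -0.2282, 0.256]
tcp_rot: [-0.567, 1.89, -1.89]
wrist_force: [0.6, -1.3, -0.6]
width: 0.997
1.4 [ 0.58118365 -0.22816633  0.25604255] -56.637709980045095 [ 0.74   0.318 -0.365 -0.005  0.041  0.462]
```

View pics/w1.png

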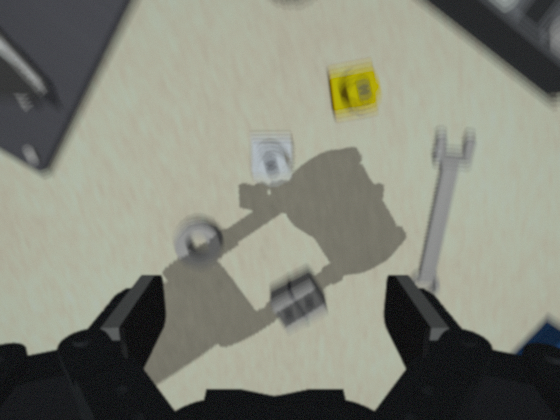

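The picture is blurred because the arm was still moving. The white idler is at about (271,157), its foot nearly square to the jaws, and the yellow one is at (355,90). I'll retake it now that the arm has settled.

```bash
python3 - <<'E'
from h import *
for i in range(4): bot.read_camera('wrist')
c=snap('wrist','w2'); s=bot.read_state(); print(s['time'],s['tool_pos'],yawjaw(s)[0],s['joint_vel'].round(3))
im=cv2.imread('pics/w2.png'); cv2.imwrite('pics/w2c.png',cv2.resize(im[110:240,210:340],(600,600),interpolation=3))
hsv=cv2.cvtColor(im,cv2.COLOR_BGR2HSV); print(hsv[150:190:4,250:300:6,1]); print(hsv[150:190:4,250:300:6,2])
E
```

```text
1.7 [ 0.57927801 -0.23045465  0.25586313] -56.743102132173846 [-0.021 -0.008  0.004  0.    -0.002  0.001]
[[27 18 17 20 17  9 20 10 24]
 [26 17 14 14 16  7  3  9 27]
 [27 20 16 17 17 18 10 11 28]
 [29 19 20 18 17 20 11 14 26]
 [29 14 18 27 25 18 16 17 30]
 [29 15 18 25 18 16 12 11 27]
 [27 15 17 11 15 15 11 10 29]
 [26 16 16 17 16 16 11 15 32]
 [27 21 17 16 12  6 22 26 33]
 [30 24 30 31 25 27 30 32 25]]
[[179 193 184  91  90 117 192 173 180]
 [179 192  94 162 176 110 147 171 182]
 [178 191 178 191 191 189 103 168 179]
 [176 184 192 180 162 191 156 148 179]
 [175 180 193  85  82 187 188 151 162]
 [177 181 193  81  83 178 186 161 123]
 [178 184 191 119  86 192 182 157 123]
 [183 192 193 191 189 190 182 120 121]
 [178 148 136 189 187 160 130 119 125]
 [118 116 121 122 122 121 121 120 123]]
```

View pics/w2c.png

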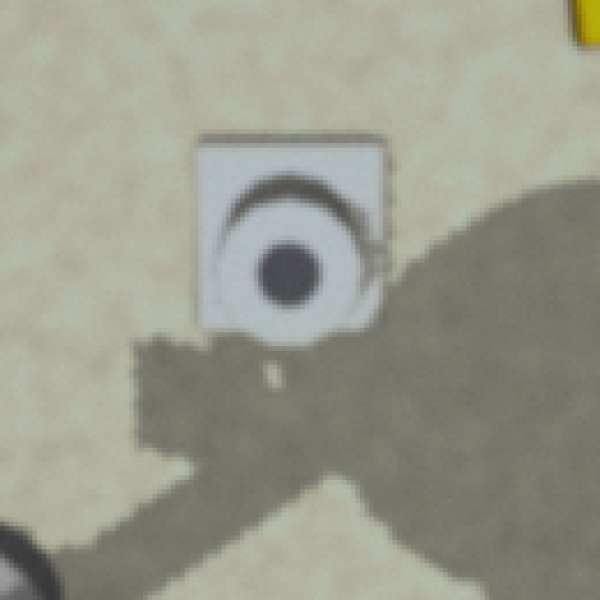

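The idler's bore is at crop (289,274), which is pixel (272.2,169.0). The foot edges are aligned with the image, so the jaws are already square to the foot.

```bash
python3 - <<'E'
from h import *
c=load('w2'); k=600/130
f=lambda x,y,z:ray(c,(x+.5)/k-.5+210,(y+.5)/k-.5+110,z)
s=bot.read_state(); t=s['tool_pos']
a=f(289,274,.056); print(a,'shift mm',(a-t)*1e3)
P=[f(197,143,.016),f(384,143,.016),f(197,330,.016),f(384,330,.016)]
print('foot ctr',np.mean(P,0)); d=P[1]-P[0]; print(np.hypot(*d[:2]),np.degrees(np.arctan2(d[1],d[0])), np.hypot(*(P[2]-P[0])[:2]))
E
```

```text
[ 0.59045588 -0.22036788  0.056     ] shift mm [  11.17786968   10.08677625 -199.86313139]
foot ctr [ 0.59076893 -0.22028706  0.016     ]
0.038016193277227585 -56.682189270873515 0.03875299414538665
```

```bash
python3 -m jog '[[11,10,-15,0,85],[11,10,-40,0,85],[11,10,-70,0,85],[11,10,-100,0,80],[11,10,-130,0,70],[11,10,-155,0,60],[11,10,-175,0,50],[11,10,-190,0,46],[11,10,-200,0,46],[11,10,-204,0,46]]' 30; python3 - <<'E'
from h import *
c=snap('side','s3'); s=bot.read_state(); print(s['time'],s['tool_pos'],yawjaw(s)[0],s['width'],s['wrist_force'])
d=snap('wrist','w3')
im=cv2.imread('pics/s3.png'); a=cv2.resize(im[220:320,260:380],(480,400),interpolation=3); b=cv2.imread('pics/w3.png'); b=cv2.resize(b[150:420,150:400],(320,400))
cv2.imwrite('pics/c3.png',np.hstack([a,b]))
E
```

```text
time: 2.95
tool_pos: [0.5911, -0.22, 0.052]
tcp_rot: [-0.565, 1.891, -1.891]
wrist_force: [-0.6, -0.2, 0.0]
width: 0.536
3.0 [ 0.59108426 -0.21994981  0.0518487 ] -56.72185798696857 0.538201018505292 [-0.74902676  0.10492995 -0.20456731]
```

View pics/c3.png

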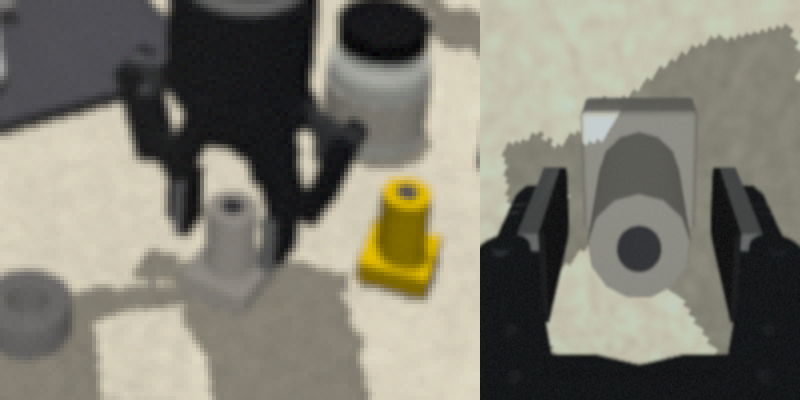

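The side crop shows the fingers straddling the roller, with the left fingertip at crop (185,235) and nothing touched. The wrist crop shows the roller midway between the pads. I'll check the fingertip height.

```bash
python3 - <<'E'
from h import *
c=load('s3')
for z in(.02,.025,.03,.035,.04):
  for sg,n in((-1,'L'),(1,'R')):
    h=np.radians(-56.7); p=np.array([.5911,-.2199,z])+sg*.028*np.array([np.cos(h),np.sin(h),0]); q=proj(c,p); print(z,n,((q-[260,220]+.5)*4-.5).round(0))
E
```

```text
0.02 L [185. 237.]
0.02 R [275. 274.]
0.025 L [185. 230.]
0.025 R [275. 267.]
0.03 L [185. 224.]
0.03 R [276. 260.]
0.035 L [186. 217.]
0.035 R [277. 253.]
0.04 L [186. 210.]
0.04 R [277. 246.]
```

The tips are about 22–27 mm above the bench, clear of the 16 mm foot. Closing gently at 30 N, then lifting.

```bash
python3 -m jog '[[0,0,0,0,36],[0,0,0,0,30],[0,0,0,0,24],[0,0,0,0,20],[0,0,0,0,20],[0,0,0,0,20],[0,0,5,0,20],[0,0,15,0,20],[0,0,30,0,20],[0,0,50,0,20]]' 30; python3 - <<'E'
from h import *
c=snap('side','s4'); s=bot.read_state(); print(s['time'],s['tool_pos'],yawjaw(s)[0],s['width'],s['wrist_force'])
d=snap('wrist','w4')
im=cv2.imread('pics/s4.png'); a=cv2.resize(im[200:300,260:380],(480,400),interpolation=3); b=cv2.imread('pics/w4.png'); b=cv2.resize(b[150:420,150:400],(320,400))
cv2.imwrite('pics/c4.png',np.hstack([a,b]))
E
```

```text
time: 4.3
tool_pos: [0.5908, -0.2198, 0.1032]
tcp_rot: [-0.566, 1.892, -1.891]
wrist_force: [-0.4, -0.5, -0.2]
width: 0.316
4.35 [ 0.59301261 -0.22076026  0.10697246] -56.71894783101792 0.31843191779353824 [ 0.30623777 -0.93437733  0.0313045 ]
```

View pics/c4.png

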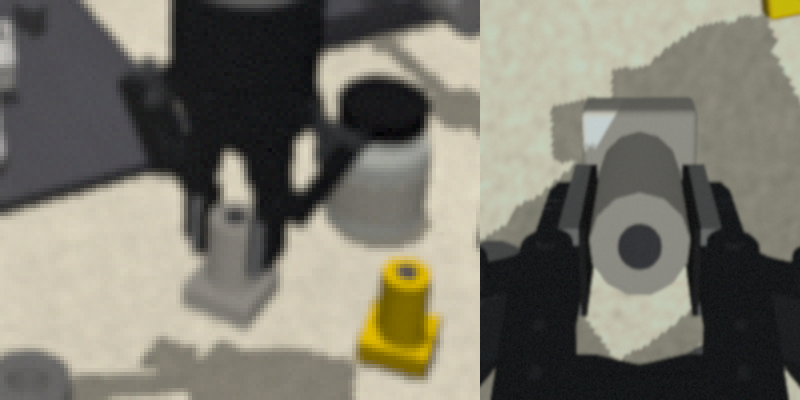

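The block is held upright and has lifted clear, with width 0.316. Next I'll move to a hover short of the tray so the wrist camera can see the seat.

```bash
python3 -m jog '[[0,0,40,0,20],[-3,15,80,4,20],[-8,45,115,9,20],[-18,80,135,14,20],[-28,115,138,20,20],[-40,150,138,26,20],[-50,180,138,32,20],[-58,205,138,36,20],[-62,219,138,39,20],[-63,222,138,39,20]]'; python3 - <<'E'
from h import *
for i in range(3): bot.read_camera('wrist')
d=snap('wrist','w5');snap('scene','c5'); s=bot.read_state(); print(s['time'],s['tool_pos'],yawjaw(s)[0],s['width'],s['wrist_force'],s['joint_vel'].round(3))
E
```

```text
time: 5.65
tool_pos: [0.528, 0.0025, 0.2404]
tcp_rot: [-1.047, 1.432, -1.433]
wrist_force: [-0.3, -1.1, -1.0]
width: 0.315
5.9 [0.52834979 0.00132871 0.24024804] -17.787294314362462 0.32124814254649486 [ 0.12183596  0.4523909  -0.26502939] [-0.002 -0.     0.001  0.003  0.002 -0.001]
```

View pics/w5.png

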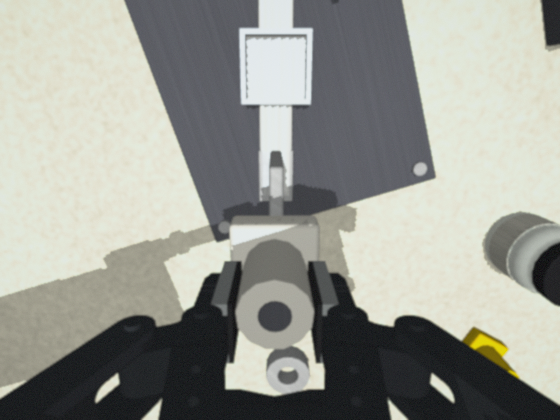

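The tray is at about (276,67), square to the image. The paddle's top edge is at (277,160–215) and the held block at (274,316). I'll measure the tray in a crop.

```bash
python3 - <<'E'
from h import *
im=cv2.imread('pics/w5.png'); cv2.imwrite('pics/w5c.png',cv2.resize(im[15:235,216:336],(0,0),fx=3,fy=2.7,interpolation=3)); cv2.imwrite('pics/w5d.png',cv2.resize(im[15:125,220:330],(600,600),interpolation=3))
E
```

```text
(no output)
```

View pics/w5d.png

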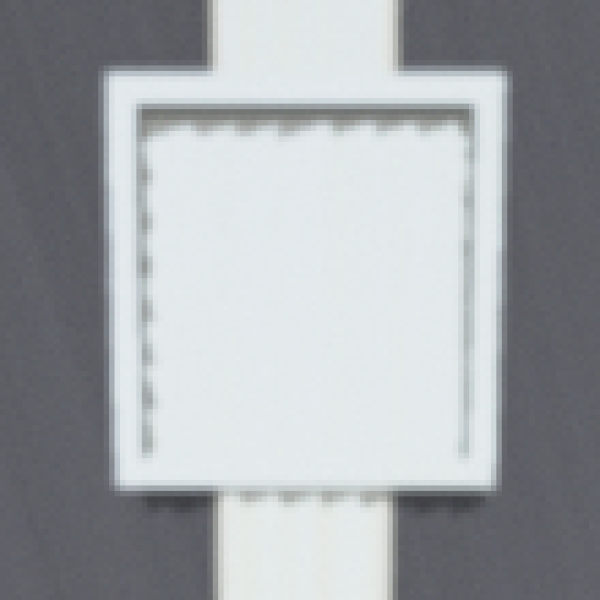

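View pics/w5c.png

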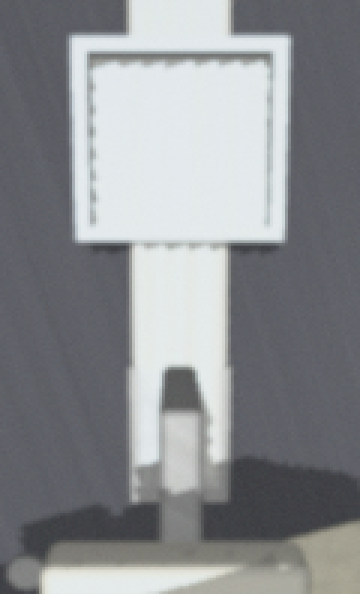

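```bash
python3 - <<'E'
from h import *
c=load('w5'); k=600/110
f=lambda x,y,z:ray(c,(x+.5)/k-.5+220,(y+.5)/k-.5+15,z)
P=np.array([f(x,y,.042)[:2] for x,y in[(102,68),(509,68),(496,490),(114,490)]]); print(P)
n=lambda i,j:(np.hypot(*(P[j]-P[i])).round(4),np.degrees(np.arctan2(*(P[j]-P[i])[::-1])).round(2))
print(n(0,1),n(3,2),n(0,3),n(1,2)); S=P.mean(0); print('seat',S)
s=bot.read_state(); print('shift',(S-s['tool_pos'][:2])*1e3, s['tool_pos'])
g=lambda x,y,z:ray(c,(x+.5)/3-.5+216,(y+.5)/2.7-.5+15,z)
print('paddle inner top corners',g(161,409,.112),g(202,409,.112), 'further',g(159,540,.112),g(202,540,.112))
for yaw in(-17.5,-18):
  y=np.radians(yaw); ex=np.array([np.cos(y),np.sin(y)]); ey=np.array([-np.sin(y),np.cos(y)])
  print(yaw,'pivot',S+.088*ey,'paddle',S-.090*ey,'inner face corner from paddle',[(g(*q,.112)[:2]-(S-.09*ey))@np.c_[ex,ey] for q in((161,409),(202,409))])
A=load('c5'); print('scene proj of seat',proj(A,[*S,.03]))
# held idler check: hole
print('hole',ray(c,274,316,.24-.052+.056))
E
```

```text
[[0.53929803 0.12873469]
 [0.59360455 0.11133353]
 [0.57599699 0.05724685]
 [0.52213912 0.07451637]]
(np.float64(0.057), np.float64(-17.77)) (np.float64(0.0566), np.float64(-17.78)) (np.float64(0.0569), np.float64(-107.56)) (np.float64(0.0569), np.float64(-108.03))
seat [0.55775967 0.09295786]
shift [29.40988076 91.62914679] [0.52834979 0.00132871 0.24024804]
paddle inner top corners [0.53329785 0.03085076 0.112     ] [0.54186191 0.02810299 0.112     ] further [ 0.52254102 -0.00078846  0.112     ] [ 0.53186989 -0.0037832   0.112     ]
-17.5 pivot [0.58422178 0.17688495] paddle [0.53069615 0.00712333] inner face corner from paddle [array([-0.00465369,  0.02341159]), array([0.00434026, 0.02336627])]
-18 pivot [0.58495317 0.17665083] paddle [0.52994814 0.00736277] inner face corner from paddle [array([-0.00407243,  0.02337352]), array([0.00492158, 0.02340668])]
scene proj of seat [306.15441837 215.49458702]
hole [0.52729184 0.00220649 0.244     ]
```

```bash
python3 -m jog '[[3,10,0,0,20],[9,30,0,0,20],[17,55,0,0,20],[24,75,0,0,20],[28,87,-10,0,20],[29,91,-35,0,20],[29,91,-70,0,20],[29,91,-100,0,20],[29,91,-122,0,20],[29,91,-133,0,20]]'; python3 - <<'E'
from h import *
bot.read_camera('side'); bot.read_camera('side')
snap('wrist','w6');snap('scene','c6');snap('side','s6'); s=bot.read_state(); print(s['time'],s['tool_pos'],yawjaw(s)[0],s['width'],s['wrist_force'])
a=cv2.imread('pics/c6.png')[170:270,260:360];b=cv2.imread('pics/s6.png')[170:270,200:300]
cv2.imwrite('pics/c6c.png',np.hstack([cv2.resize(i,(400,400),interpolation=3) for i in(a,b)]))
E
```

```text
time: 7.15
tool_pos: [0.5556, 0.0929, 0.1049]
tcp_rot: [-1.05, 1.435, -1.433]
wrist_force: [-0.1, 0.1, -0.9]
width: 0.317
7.4 [0.55793364 0.09312402 0.10823185] -17.72366264093892 0.3162627651467832 [-0.066062   -0.79460807 -0.69835157]
```

View pics/c6c.png

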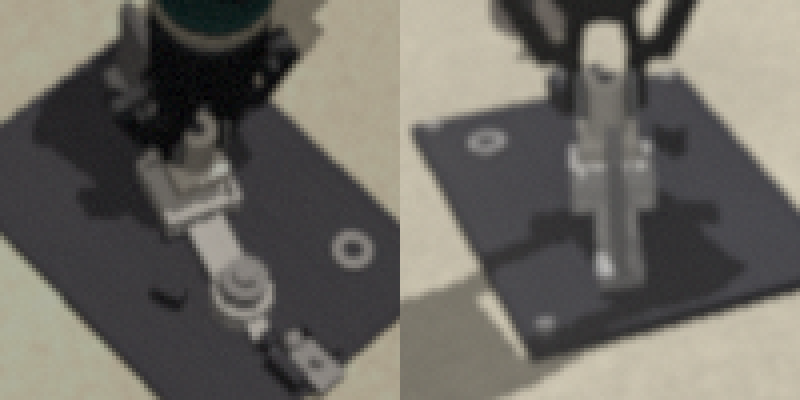

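View pics/w6.png

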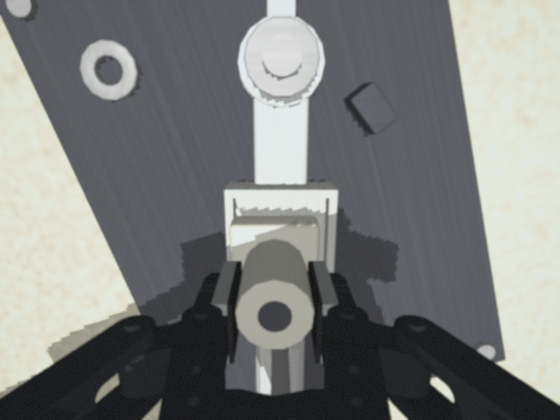

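The wrist view shows the foot's far edge at (230–319,222), inside the tray's far rim at (225–338,189). I'll measure both exactly.

```bash
python3 - <<'E'
from h import *
im=cv2.imread('pics/w6.png'); cv2.imwrite('pics/w6c.png',cv2.resize(im[170:290,210:355],(0,0),fx=5,fy=5,interpolation=3))
E
```

```text
(no output)
```

View pics/w6c.png

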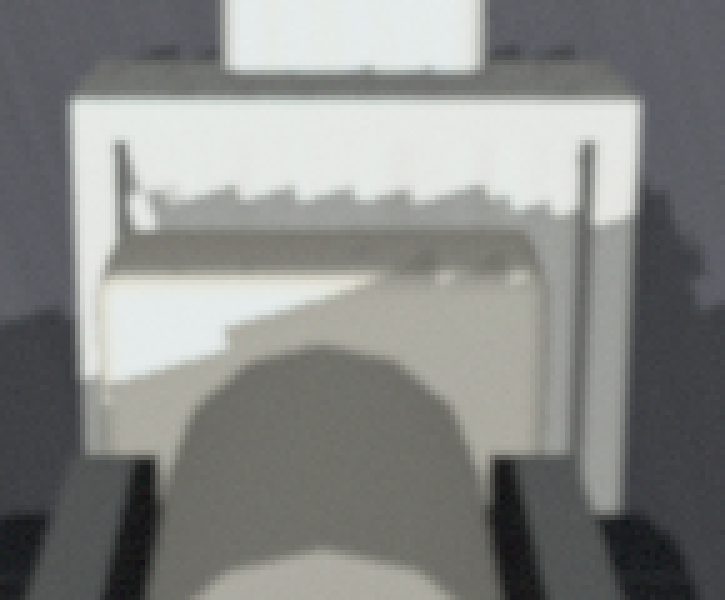

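```bash
python3 - <<'E'
from h import *
c=load('w6'); f=lambda x,y,z:ray(c,(x+.5)/5-.5+210,(y+.5)/5-.5+170,z)[:2]
T=np.array([.55793,.09312]); y=np.radians(-17.75); B=np.c_[[np.cos(y),np.sin(y)],[-np.sin(y),np.cos(y)]]
r=[(f(*p,.042)-T)@B*1e3 for p in((68,97),(642,97),(117,143),(595,143))]
for zt in(.108,.106): 
  z0=zt-.052
  print(zt,[((f(*p,z0+.016)-T)@B*1e3).round(1) for p in((103,275),(542,275))],[((f(*p,z0)-T)@B*1e3).round(1) for p in((110,232),(532,232))])
print(np.round(r,1))
E
```

```text
0.108 [array([-21.7,  20. ]), array([15.4, 20. ])] [array([-23. ,  18.8]), array([16.2, 18.8])]
0.106 [array([-22. ,  19.3]), array([15.6, 19.4])] [array([-23.2,  18.2]), array([16.5, 18.2])]
[[-28.4  28.4]
 [ 28.2  28.4]
 [-23.7  23.7]
 [ 23.8  23.7]]
```

```bash
python3 - <<'E'
from h import *
H=np.load('hand.npz')
for n in('w2','w3','w5','w6'):
  c=load(n); Rt=(c['R'].T@H['Rct']); cen=-c['R'].T@c['t']; print(n,cen-Rt@H['o'],np.degrees(np.arctan2(Rt[1,2],Rt[0,2])))
bot.read_camera('wrist'); c=snap('wrist','w7'); Rt=(c['R'].T@H['Rct']); cen=-c['R'].T@c['t']; print(cen-Rt@H['o'],np.degrees(np.arctan2(Rt[1,2],Rt[0,2])))
s=bot.read_state(); print(s['time'],s['tool_pos'],s['q'],s['joint_vel'].round(3))
im=cv2.imread('pics/w7.png'); cv2.imwrite('pics/w7c.png',cv2.resize(im[170:290,210:355],(0,0),fx=5,fy=5,interpolation=3))
E
```

```text
w2 [ 0.57940378 -0.22948696  0.25590711] -56.67010291474773
w3 [ 0.59080304 -0.21960598  0.05201578] -56.72355501320054
w5 [0.52724419 0.00232581 0.24057889] -17.766860300140095
w6 [0.55475702 0.093705   0.10574214] -17.72220279869208
[0.55699641 0.09397271 0.10877443] -17.72152599474834
7.5 [0.55810009 0.09316243 0.10860577] [ 1.21395520e-01  1.95190836e-01  1.97971966e+00 -2.92684284e-05
  9.64265954e-01  4.30723219e-01] [ 0.    -0.     0.002 -0.    -0.002  0.   ]
```

View pics/w7c.png

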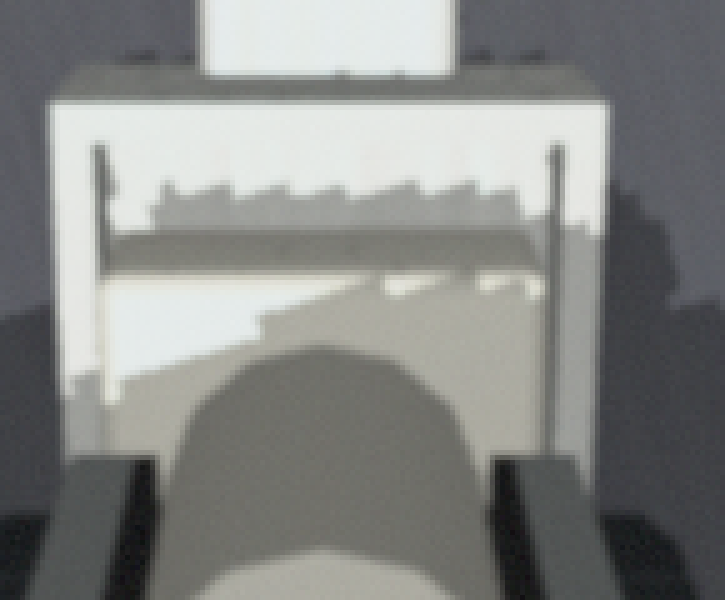

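```bash
python3 - <<'E'
from h import *
c=load('w7'); f=lambda x,y,z:ray(c,(x+.5)/5-.5+210,(y+.5)/5-.5+170,z)[:2]
T=np.array([.55700,.09397]); y=np.radians(-17.72); B=np.c_[[np.cos(y),np.sin(y)],[-np.sin(y),np.cos(y)]]
for p in((45,101),(610,101),(97,147),(562,147)): print('rim',((f(*p,.042)-T)@B*1e3).round(1))
z0=.1087-.052
for p in((103,275),(544,275)): print('foottop',((f(*p,z0+.016)-T)@B*1e3).round(1))
for p in((107,232),(533,232)): print('footbot',((f(*p,z0)-T)@B*1e3).round(1))
E
```

```text
rim [-27.5  27.8]
rim [29.1 27.8]
rim [-22.5  23.1]
rim [24.5 23. ]
foottop [-18.6  19.7]
foottop [19.2 19.7]
footbot [-20.1  18.6]
footbot [20.1 18.6]
```

The tray centre is about 0.9 mm and 0.4 mm from the block in the seat axes, which comes to a world shift of about (1,0) mm. I'll lower it slowly.

```bash
python3 -m jog '[[1,0,-1,0,20],[1,0,-4,0,20],[1,0,-8,0,20],[1,0,-12,0,20],[1,0,-16,0,20],[1,0,-19,0,20],[1,0,-21,0,20],[1,0,-22,0,20],[1,0,-22,0,20],[1,0,-22,0,20]]'; python3 - <<'E'
from h import *
snap('wrist','w8');snap('side','s8'); s=bot.read_state(); print(s['time'],s['tool_pos'],yawjaw(s)[0],s['width'],s['wrist_force'])
a=cv2.imread('pics/w8.png')[150:300,200:350];b=cv2.imread('pics/s8.png')[160:260,200:300]
cv2.imwrite('pics/c8.png',np.hstack([cv2.resize(i,(400,400),interpolation=3) for i in(a,b)]))
E
```

```text
time: 8.75
tool_pos: [0.5582, 0.0931, 0.0854]
tcp_rot: [-1.046, 1.433, -1.433]
wrist_force: [0.1, 0.5, -1.2]
width: 0.314
8.85 [0.55818138 0.0930706  0.08544238] -17.71871582989711 0.31393203575018497 [-0.55578274  0.52518772  0.04183664]
```

View pics/c8.png

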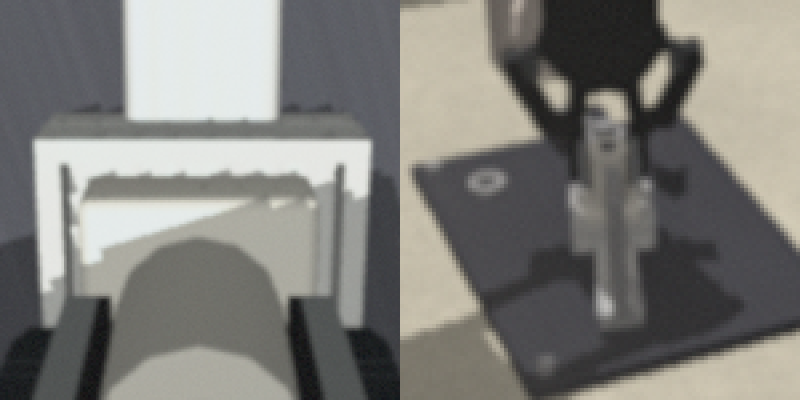

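The foot is inside the rim about 3 mm above the floor, with a gap on every side I can see. I'll lower the rest of the way.

```bash
python3 -m jog '[[1,0,-1,0,20],[1,0,-2,0,20],[1,0,-3,0,20],[1,0,-3,0,20],[1,0,-3,0,20],[1,0,-4,0,20],[1,0,-4,0,20],[1,0,-4,0,20],[1,0,-4,0,20],[1,0,-4,0,20]]'
```

```text
time: 10.1
tool_pos: [0.5593, 0.0931, 0.0831]
tcp_rot: [-1.047, 1.433, -1.433]
wrist_force: [-5.5, -0.8, 11.8]
width: 0.32
```

Contact with the floor: 12 N at TCP z 0.083, as expected. Easing off 1 mm and releasing.

```bash
python3 -m jog '[[0,0,1,0,20],[0,0,1,0,20],[0,0,1,0,26],[0,0,1,0,32],[0,0,1,0,38],[0,0,1,0,44],[0,0,1,0,46],[0,0,1,0,46],[0,0,1,0,46],[0,0,1,0,46]]'; python3 - <<'E'
from h import *
snap('wrist','w9');snap('side','s9'); s=bot.read_state(); print(s['time'],s['tool_pos'],yawjaw(s)[0],s['width'],s['wrist_force'])
a=cv2.imread('pics/w9.png')[150:350,180:380];b=cv2.imread('pics/s9.png')[160:260,200:300]
cv2.imwrite('pics/c9.png',np.hstack([cv2.resize(i,(400,400),interpolation=3) for i in(a,b)]))
E
```

```text
time: 11.35
tool_pos: [0.5591, 0.093, 0.0823]
tcp_rot: [-1.047, 1.433, -1.433]
wrist_force: [0.3, 1.1, 0.0]
width: 0.54
11.45 [0.55908367 0.09305702 0.08230182] -17.71971228608439 0.5336691111596249 [ 0.35894002  0.77635234 -0.01268499]
```

View pics/c9.png

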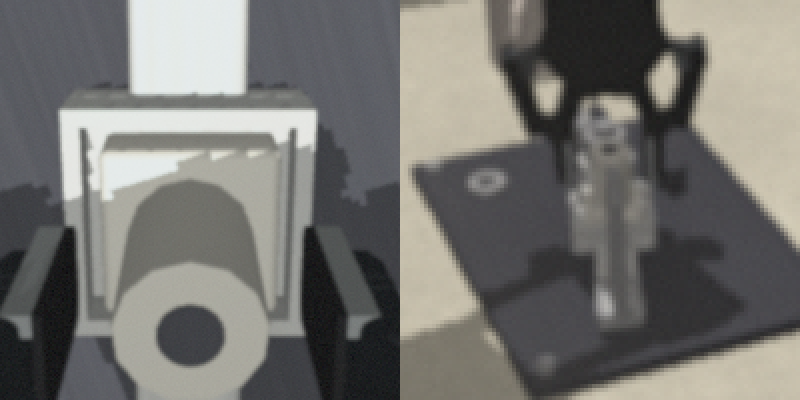

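The block stands upright in the tray and the pads are clear of it. Next I'll rise, turn −90° and go to the robot side of the paddle.

```bash
python3 -m jog '[[0,0,10,0,50],[0,0,30,0,60],[0,0,60,0,60],[0,0,90,0,60],[-10,-10,112,-8,60],[-25,-25,118,-18,40],[-40,-40,118,-28,20],[-55,-55,118,-38,0],[-66,-66,118,-48,0],[-71,-72,118,-58,0]]' 20 && python3 - <<'E'
from h import *
snap('wrist','w10'); snap('scene','c10'); s=bot.read_state(); print(s['time'],s['tool_pos'],yawjaw(s)[0],s['width'],s['wrist_force'])
a=cv2.imread('pics/c10.png')[150:300,230:380]; b=cv2.imread('pics/w10.png')
cv2.imwrite('pics/c10c.png',np.hstack([cv2.resize(a,(400,400),interpolation=3),cv2.resize(b,(400,400))]))
E
```

```text
time: 12.7
tool_pos: [0.4876, 0.0205, 0.2011]
tcp_rot: [-0.255, 2.092, -2.092]
wrist_force: [0.0, 0.0, 0.7]
width: -0.001
12.8 [0.48775659 0.02058461 0.20105197] -75.78563000186047 0.0008726585224818585 [-0.27144131  0.35890253  0.46514367]
```

View pics/c10c.png

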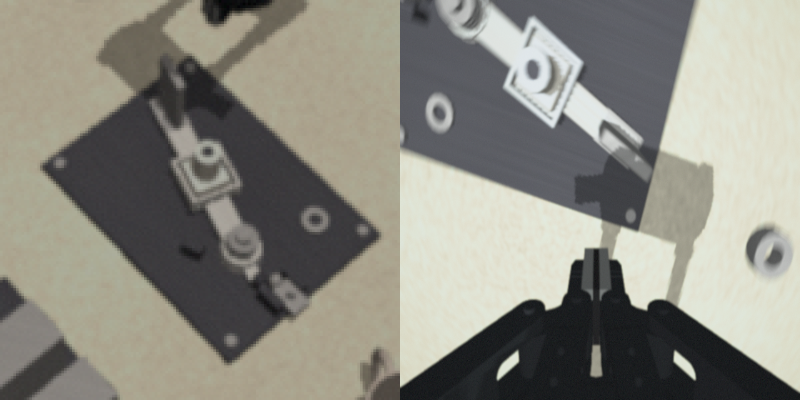

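The block is standing in the tray at scene crop (207,165), the fingers are closed, and the paddle is ahead at wrist crop (625,145). I'll finish the turn and descend in front of the paddle.

```bash
python3 -m jog '[[0,0,0,-8,0],[0,0,-10,-16,0],[0,0,-30,-24,0],[0,0,-50,-32,0],[0,0,-70,-32,0],[0,0,-88,-32,0],[0,0,-102,-32,0],[0,0,-110,-32,0],[0,0,-113,-32,0],[0,0,-113,-32,0]]' 20 && python3 - <<'E'
from h import *
bot.read_camera('wrist')
snap('wrist','w11'); s=bot.read_state(); print(s['time'],s['tool_pos'],yawjaw(s)[0],s['width'],s['wrist_force'])
E
```

```text
time: 14.05
tool_pos: [0.4883, 0.0211, 0.0875]
tcp_rot: [-0.32, -2.055, 2.055]
wrist_force: [0.2, 0.6, -0.0]
width: 0.0
14.15 [0.48859885 0.02105095 0.08786315] -107.71190060743153 0.00431546936174806 [-0.57855864 -0.24126972 -0.04565784]
```

View pics/w11.png

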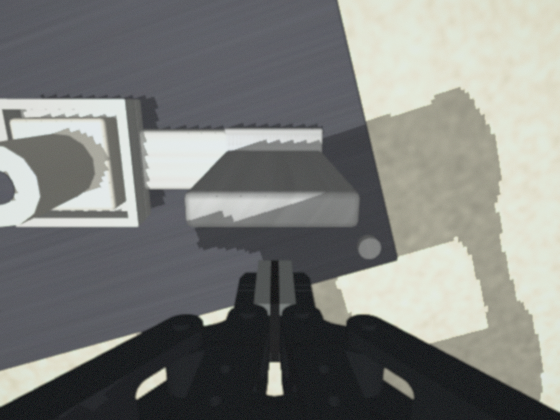

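The paddle face is ahead with its top edge at v≈226 for u from 187 to 358. The closed fingers are centred on it at u≈275, with about 28 mm to go. Approaching gently along (0.952,−0.305).

```bash
python3 -m jog '[[5,-1.5,0,0,0],[10,-3,0,0,0],[15,-5,0,0,0],[19,-6,0,0,0],[22,-7,0,0,0],[24,-7.5,0,0,0],[26,-8.5,0,0,0],[27,-8.5,0,0,0],[28,-9,0,0,0],[28,-9,0,0,0]]' 20 && python3 - <<'E'
from h import *
snap('wrist','w12'); s=bot.read_state(); print(s['time'],s['tool_pos'],yawjaw(s)[0],s['width'],s['wrist_force'])
E
```

```text
time: 15.4
tool_pos: [0.5151, 0.0122, 0.0868]
tcp_rot: [-0.318, -2.054, 2.054]
wrist_force: [-4.2, 1.6, -0.0]
width: 0.001
15.45 [0.51527805 0.01224034 0.08685172] -107.71165051501603 0.0027193631949339013 [-4.91452682  0.25633149  0.41638295]
```

View pics/w12.png

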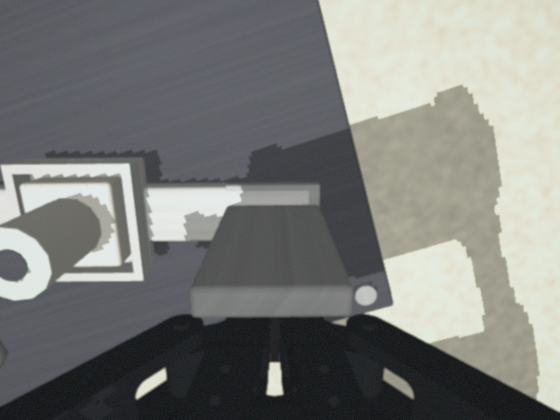

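Contact at about 4.5 N with the fingertips centred on the face. Now the arc waypoints.

```bash
python3 - <<'E'
from h import *
P=np.array([.5848,.1773]); q=np.array([-.0159,-.178])
def T(th): 
    a=np.radians(-17.75)+th; return P+np.array([[np.cos(a),-np.sin(a)],[np.sin(a),np.cos(a)]])@q
T0=T(0); print(T0)
for th in np.arange(0,.661,.04): print(round(th,2),((T(th)-T0)*1e3).round(1),round(np.degrees(th),1))
E
```

```text
[0.51539106 0.01262089]
0.0 [0. 0.] 0.0
0.04 [ 6.6 -2.6] 2.3
0.08 [13.4 -5. ] 4.6
0.12 [20.2 -7.1] 6.9
0.16 [27.1 -9. ] 9.2
0.2 [ 34.1 -10.5] 11.5
0.24 [ 41.1 -11.8] 13.8
0.28 [ 48.2 -12.8] 16.0
0.32 [ 55.3 -13.5] 18.3
0.36 [ 62.5 -13.9] 20.6
0.4 [ 69.6 -14. ] 22.9
0.44 [ 76.8 -13.9] 25.2
0.48 [ 83.9 -13.4] 27.5
0.52 [ 91.  -12.7] 29.8
0.56 [ 98.1 -11.7] 32.1
0.6 [105.1 -10.4] 34.4
0.64 [112.1  -8.9] 36.7
```

```bash
python3 -m jog '[[3.3,-1.3,0,1,0],[6.6,-2.6,0,2.3,0],[10,-3.8,0,3.4,0],[13.4,-5,0,4.6,0],[16.8,-6,0,5.7,0],[20.2,-7.1,0,6.9,0],[23.6,-8,0,8,0],[27.1,-9,0,9.2,0],[30.6,-9.8,0,10.3,0],[34.1,-10.5,0,11.5,0]]' 20
```

```text
time: 16.7
tool_pos: [0.5491, 0.0015, 0.0868]
tcp_rot: [-0.113, -2.165, 2.165]
wrist_force: [-7.0, 1.7, 0.5]
width: 0.003
```

```bash
python3 -m jog '[[3.5,-0.7,0,1.1,0],[7,-1.3,0,2.3,0],[10.5,-1.8,0,3.4,0],[14.1,-2.3,0,4.5,0],[17.6,-2.7,0,5.7,0],[21.2,-3,0,6.8,0],[24.8,-3.2,0,8,0],[28.4,-3.4,0,9.1,0],[32,-3.5,0,10.2,0],[35.5,-3.5,0,11.4,0]]' 20; python3 - <<'E'
from h import *
snap('scene','c13'); snap('wrist','w13')
s=bot.read_state(); print(s['time'],s['tool_pos'],yawjaw(s)[0],s['width'],s['wrist_force'])
a=cv2.imread('pics/c13.png')[150:300,230:380]; b=cv2.imread('pics/w13.png')
cv2.imwrite('pics/c13c.png',np.hstack([cv2.resize(a,(400,400),interpolation=3),cv2.resize(b,(400,400))]))
E
```

```text
time: 17.95
tool_pos: [0.5851, -0.0023, 0.0868]
tcp_rot: [-0.102, 2.175, -2.176]
wrist_force: [-5.6, 0.5, 0.8]
width: -0.002
18.05 [ 0.58561463 -0.00237082  0.08689864] -84.75498038680026 -0.0001438235729361519 [-4.70477007  0.03420748 -1.19941424]
```

View pics/c13c.png

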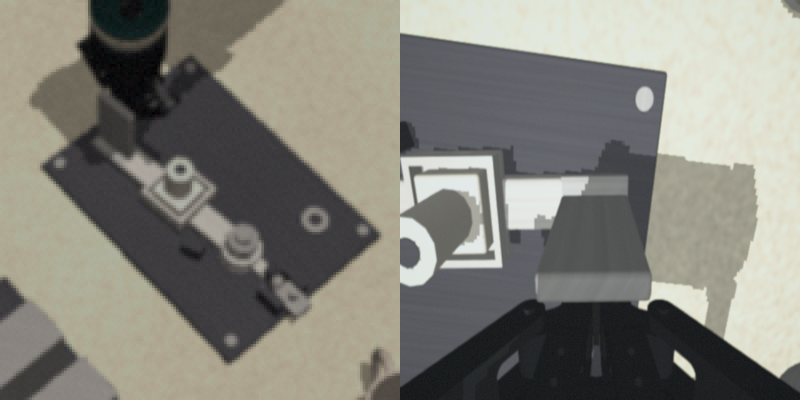

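The idler is still seated, the arm is past the click, and the push is about 5 N. Continuing to about 0.61–0.62.

```bash
python3 -m jog '[[3.6,0,0,1.1,0],[7.2,0.1,0,2.3,0],[10.7,0.3,0,3.4,0],[14.3,0.6,0,4.6,0],[17.8,0.9,0,5.7,0],[21.4,1.3,0,6.9,0],[25,1.8,0,8,0],[28.5,2.3,0,9.2,0],[32,2.9,0,10.3,0],[35.5,3.6,0,11.5,0]]' 20
```

```text
time: 19.3
tool_pos: [0.62, 0.0009, 0.0868]
tcp_rot: [-0.308, 2.065, -2.066]
wrist_force: [-8.9, -1.1, 1.2]
width: 0.005
```

```bash
python3 -m jog '[[1,0.2,0,0.3,0],[2,0.4,0,0.6,0],[2.6,0.5,0,0.9,0],[2.6,0.5,0,0.9,0],[2.6,0.5,0,0.9,0],[2.6,0.5,0,0.9,0],[2.6,0.5,0,0.9,0],[2.6,0.5,0,0.9,0],[2.6,0.5,0,0.9,0],[2.6,0.5,0,0.9,0]]' 20; python3 - <<'E'
from h import *
c=snap('scene','c14'); snap('wrist','w14'); snap('side','s14')
s=bot.read_state(); print(s['time'],s['tool_pos'],yawjaw(s)[0],s['width'],s['wrist_force'],s['joint_vel'].round(3))
a=cv2.imread('pics/c14.png')[165:285,240:360]; b=cv2.imread('pics/s14.png')[150:270,190:310]
cv2.imwrite('pics/c14c.png',np.hstack([cv2.resize(i,(400,400),interpolation=3) for i in (a,b)]))
P=np.array([.5848,.1773])
for th in(.52,.56,.6,.62,.66):
  a=np.radians(-17.75)+th; S=P+.088*np.array([np.sin(a),-np.cos(a)]); print(th,'seat',S.round(4),'idler top in crop',((proj(c,[*S,.086])-[240,165]+.5)*400/120).round(0))
E
```

```text
time: 20.55
tool_pos: [0.6226, 0.0014, 0.0869]
tcp_rot: [-0.322, 2.056, -2.058]
wrist_force: [-8.2, -1.5, 1.9]
width: -0.003
20.7 [0.62260252 0.00139225 0.08689265] -72.3790817399311 -0.002534932195056725 [-8.36905737 -0.40387721  1.28934382] [ 0.001  0.    -0.001  0.    -0.003 -0.001]
0.52 seat [0.6032 0.0912] idler top in crop [184. 168.]
0.56 seat [0.6066 0.092 ] idler top in crop [181. 171.]
0.6 seat [0.61  0.093] idler top in crop [179. 174.]
0.62 seat [0.6117 0.0935] idler top in crop [178. 176.]
0.66 seat [0.615  0.0946] idler top in crop [176. 179.]
```

View pics/c14c.png

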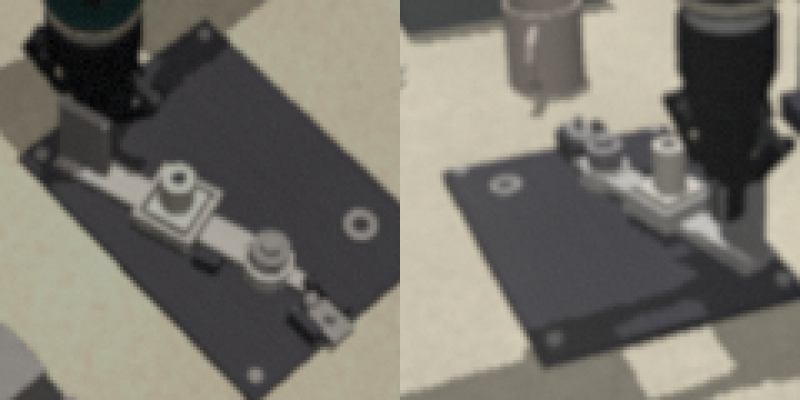

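View pics/w14.png

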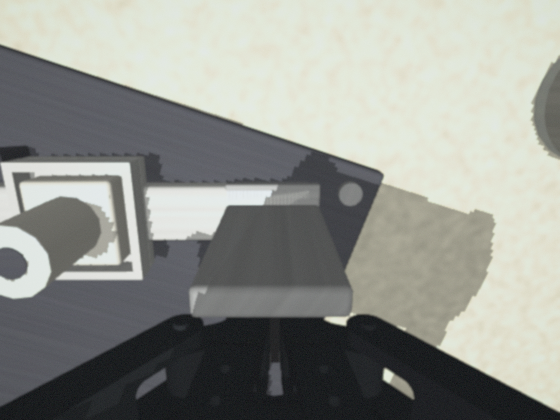

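The arm is at about 0.615 by both tool turn and position, the push is a steady 8.4 N, and the block is upright at scene crop (178,176), where 0.62 predicts it. One quick check of the bystanders, then I'll hand in.

```bash
python3 - <<'E'
from h import *
a=cv2.imread('pics/scene0.png');b=cv2.imread('pics/c14.png')
for n,(u,v,r) in dict(yellow=(199,166,10),insert=(235,118,10),collar=(261,141,10),jar=(205,196,12),washer=(348,232,8),mug=(380,303,18),spanner=(184,130,18),driver=(419,265,20)).items():
    d=cv2.absdiff(cv2.GaussianBlur(a,(3,3),0),cv2.GaussianBlur(b,(3,3),0))[v-r:v+r,u-r:u+r]; print(n,d.mean().round(1),d.max())
print(bot.finish_job())
E
```

```text
yellow 8.9 15
insert 29.5 140
collar 85.5 148
jar 5.7 14
washer 6.3 10
mug 8.6 14
spanner 11.5 15
driver 10.9 14
the job is handed in; nothing more can be done
None
```

```bash
python3 - <<'E'
import cv2,numpy as np
L=[cv2.resize(cv2.imread(f'pics/{f}.png')[90:190,200:300],(380,380)) for f in('scene0','c14')]
cv2.imwrite('pics/cmp.png',np.hstack(L))
E
```

```text
(no output)
```

View pics/cmp.png

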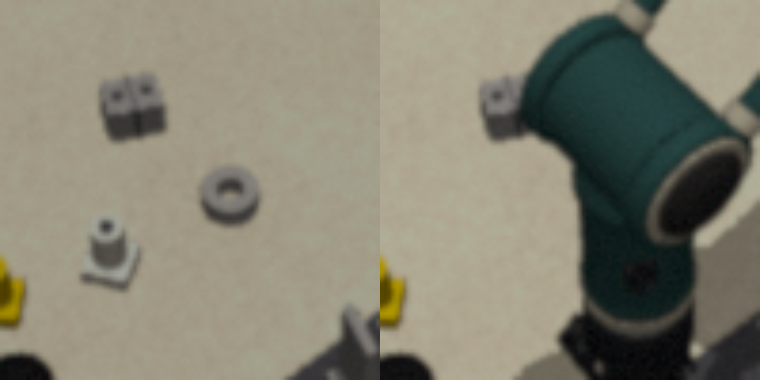

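The job is handed in at about 20.7 s of the 51 s allowed. The white idler block stands upright in the tray, gripped at a 30 N setting and then released. The tensioner arm is held at about 0.615 rad against its spring.

- **Push:** I pushed the paddle with closed fingers, following its arc. The force read between moves was 4 to 9 N, and it was a steady 8.4 N at the end.
- **Tensioner angle:** tool rotation gives 0.617 and tool position about 0.615, both past 0.52 and short of the 0.68 stop. In the last scene picture the block is where an arm angle of 0.62 predicts.
- **Setting the block down:** the tray floor pushed back at about 12 N, so I backed off 1 mm before opening the fingers.
- **Bystanders:** the yellow look-alike, jar, washer, mug, spanner and driver show no change between the first and last scene pictures. The check flagged the insert and the collar. The robot arm covers all of the collar and part of the insert in the last scene picture. The visible part of the insert has not moved. The collar could not be confirmed there, but my moves stayed well clear of it.
- **Camera disagreement:** the fixed scene camera and the wrist camera put the tray about 4 mm apart. I used the wrist camera and corrected 1 mm from a close view before lowering.

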